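# Slide the battery pack into its charging dock

## Robot

A 6-joint arm with a two-finger parallel gripper is mounted at the origin on a cart in front of the work surface, level with it; the furniture and walls round the work are solid. World frame = base frame: x ahead of the robot, y to its left, z up, the work surface at z = 0. Lengths are in m, angles in rad, forces in N, time in s.
With the tool pointing down it reaches from about 0.35 to 0.775 m from the base axis. Payload 7.3 kg.
Tool frame: the origin (TCP) lies between the finger pads; the fingertips stand ahead of it and the grasp point (between the pads) lies 6 mm ahead of it (robot.tip_extent is the x of the fingertips in the tool frame, in m); x points along the fingers, z is the direction in which the jaws open and shut, and the axes are right-handed (so a half turn about x gives the same grasp; the last joint's range is limited). The gripper opens to 92 mm and grips with 3 to 60 N. Pads are 19 mm wide; open, the fingers measure 130 mm over their backs; the gripper's body (75 mm by 190 mm) begins 47 mm behind the grasp point.
Start: joints at [-1.369, 0.342, 1.524, -0, 1.275, -0.146], TCP at [0.179, -0.494, 0.252] pointing down, gripper open.
Joint ranges: [-2.53, 2.53], [-0.77, 2.02], [0.04, 2.7], [-1, 4.14], [0.28, 2.66], [-3.11, 3.11]. Speed limits (rad/s): [2.57, 2.57, 3.14, 3.14, 3.14, 3.14].

## Interface

Orientations are given as [roll, pitch, yaw] about the fixed x, y, z axes, in that order (R = Rz(yaw) Ry(pitch) Rx(roll)).
In Python, from cell import robot gives the robot as it stands. The module is installed in compiled form; this text tells all that it offers.
- The arm moves only by the shell command python3 -m creep 'ROWS' [FORCE]. ROWS is JSON, a list of rows, each an object with "translation": the shift along the tool's x, y, z in m, a list of three; "twist": the turn, a rotation vector about the tool's x, y, z in rad, a list of three; "hand": the opening in per cent of the stroke, from 0 (shut) to 100 (fully open). A call has 1 to 5 rows; each row is the pose to reach, as a shift and turn from the pose measured when the call began, along the tool's axes at that moment; what a row does not reach only later rows make up. A row lasts 1/10 s, in which the tool goes at most 50 mm and 8.59 degrees, less where a joint would pass 70% of its speed; a pose out of reach is approached as far as the arm can. A call with a gripper value outside its range is refused whole. The fingers move at their own pace and stop on an object; FORCE is the grip in N (left out, the last holds). Time passes only in rows, so rows that repeat a pose let the fingers close. It gives the time, the measured TCP pose, the force and the opening at its end, in the units of the state.
- robot.observe(): the state, without advancing time (a new reading comes with each control period).
- robot.read_camera(name): name is "scene" or "top" or "wrist"; returns the picture (384x512x3 uint8, blue, green, red); there is no depth.
- robot.calibration(name): a dict with "intrinsics" (3x3 intrinsics, pixels), "cam_to_world" (4x4, takes a point from camera to world coordinates); the wrist camera has in their place "mount" (4x4, takes a point from camera to tool coordinates, whose origin is the TCP and whose axes are the tool frame's). Camera axes: x right, y up, looking along -z (the intrinsics and any distortion apply to the point x, -y, -z); pixel columns grow to the right and rows downward; lengths in m; the calibration is good to about 2 mm. A picture is of the moment at which its call begins: read the wrist's pose just before it. calibration takes no time and is no camera call.
- robot.hand_in(): hands the job in, once; it reports no verdict.
The state is a dict: "time": time; "qpos": joint angles; "qvel": joint speeds; "joint_efforts": joint torques, N m; "tool_pos": TCP position; "tool_rot": TCP orientation; "contact_force": force on the tool from outside, world axes, zero at the start; "torque": the same for the moment, N m; "opening": finger opening in m.
Only numpy, scipy, OpenCV 4.12 (cv2) and the standard library are available. Lean on these libraries where they do the work, as an engineer would, in place of code of your own. Each camera call takes 0.05 s, during which the arm holds its last target. There are 200 camera calls.

## Task

Push the upright grey battery pack across the bench with your fingertips into the charging dock, until its far side sits flush and square against the charger at the back. It is heavy and narrow, so push low, near its base: it must slide upright on the bench and never tip, and it must not be straddled by the fingers, gripped or lifted. Leave the cup, the bottle and the tube where they stand, and finish with the hand clear of everything.

Things in the scene. Friction and masses are not known exactly. Their poses are not given: they have to be found in the camera images.
- pack: Loose grey upright battery pack, black base and top: a plain box 150 (x) x 56 (y) x 85 mm (z), 0.6 to 1.0 kg, mass centre half-way up. Origin at the centre of its underside, z up. It is slid along its own +y: push the 150 mm wide face on its -y side. Friction on the bench 0.45 to 0.75: pushed above about 35 mm it may tip, near its top it will.
- dock: Charging dock fixed to the bench, a U without a floor, open to its own -y (the robot's right). Origin: where the centre of the pack's underside is at home (pack axes = dock axes). Grey charger at the back, 190 wide, 46 deep, 60 mm high, its face (the stop) at y = +28 mm. Side rails 30 mm high, inner faces at x = +-83 mm, from the stop to y = 0; then lips flare out to x = +-98 mm at y = -23 mm.
- cup: Bystander: specimen cup with screw lid, 62 mm wide, 69 mm high, upright; origin at the centre of its underside, z up.
- bottle: Bystander: dark dropper bottle, 38 mm wide, 113 mm high, upright; origin at the centre of its underside, z up.
- tube: Bystander: self-standing capped sample tube, 34 mm wide, 113 mm high, upright; origin at the centre of its underside, z up.

How it is judged:
At the end, for the whole second after the job is handed in: The pack stands upright (within 0.03 rad) and at rest on the bench in the dock, its centre within 6 mm of home along the dock's y (far side against the charger) and within 12 mm along x, square to the dock within 0.06 rad (y of pack in the frame of dock between -0.006 and 0.006 m and x of pack in the frame of dock between -0.012 and 0.012 m and angle between the y axis of pack and the y axis of dock, either way round below 0.06 rad and angle between pack's own z axis and vertical below 0.03 rad and height (world z) of pack below 0.004 m and linear speed of pack below 0.01 m/s); the robot touches nothing.
It fails at once if the pack tips by more than 0.17 rad (angle between pack's own z axis and vertical above 0.17 rad).
It fails at once if the pack is lifted more than 12 mm off the bench (height (world z) of pack above 0.012 m).
It fails at once if the fingers straddle the pack (the point between the pads is inside it), as for a grip (x of the grasp point in the frame of pack between -0.072 and 0.072 m and y of the grasp point in the frame of pack between -0.025 and 0.025 m and z of the grasp point in the frame of pack below 0.082 m).
It fails at once if the cup, the bottle or the tube is shifted more than 30 mm or tipped (distance of any of cup, bottle, tube from where it was at the start of the episode above 0.03 m or angle between any of cup, bottle, tube's own z axis and vertical above 0.3 rad).
It also fails if it takes over 56 s, if anything falls off the work surface, if the arm or the gripper's body presses on something with over 40 N, if the wrist force passes 120 N, or if a joint passes its speed limit or range.

## Working session

There is one attempt and no reset: what is moved stays moved. The work goes in short steps, Python scripts to look and compute and a shell command to move; the robot and the scene stay as the last step left them, time stands still between calls to the robot, and variables do not carry over. Pictures are saved under pics/ and viewed, about 8 in all and at most 12, crops included, and the job is handed in when it is done.

```bash
mkdir -p pics
python3 - <<'E'
from cell import robot
import cv2,numpy as np
np.set_printoptions(precision=4,suppress=True)
s=robot.observe();print(s['time'],s['tool_pos'],s['tool_rot'],s['opening'],robot.tip_extent)
for n in("top","scene"):
    im=robot.read_camera(n);cv2.imwrite(f"pics/{n}0.png",im);c=robot.calibration(n);print(n,c)
E
```

```text
0.0 [ 0.1789 -0.4932  0.2511] [3.0004 1.5693 1.7774] 0.09164921433760367 0.025
top {'intrinsics': array([[365.0564,   0.    , 251.9023],
       [  0.    , 365.0564, 194.9467],
       [  0.    ,   0.    ,   1.    ]]), 'cam_to_world': array([[ 0.0261,  0.9964, -0.0809,  0.4656],
       [-0.9996,  0.025 , -0.014 , -0.0625],
       [-0.0119,  0.0812,  0.9966,  1.0534],
       [ 0.    ,  0.    ,  0.    ,  1.    ]])}
scene {'intrinsics': array([[494.6112,   0.    , 249.5663],
       [  0.    , 494.6112, 184.8124],
       [  0.    ,   0.    ,   1.    ]]), 'cam_to_world': array([[ 0.4449,  0.5604, -0.6985, -0.5432],
       [-0.8954,  0.2661, -0.3569, -0.6206],
       [-0.0141,  0.7843,  0.6202,  0.9981],
       [ 0.    ,  0.    ,  0.    ,  1.    ]])}
```

View pics/top0.png

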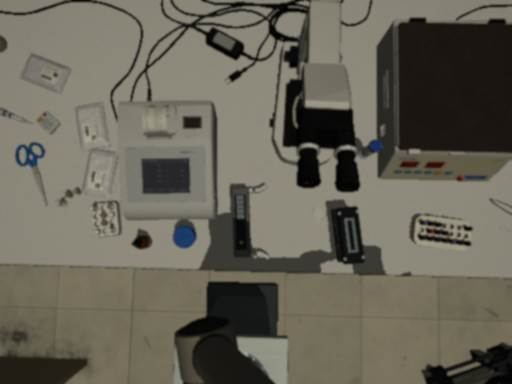

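View pics/scene0.png

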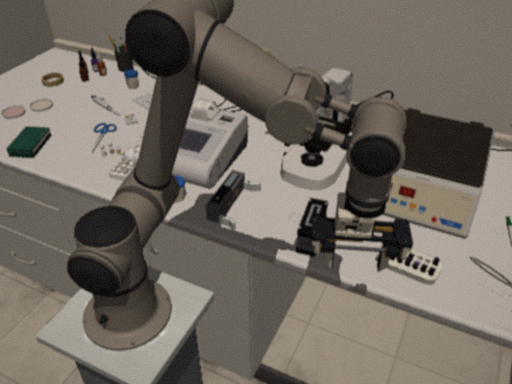

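The top view shows the dock's charger near (240,218) opening to the right, the pack near (347,233), the cup at (184,234), the bottle at (142,241) and the tube, probably, at (374,147). I'll zoom in to get exact corners.

Run:
```python
import cv2,numpy as np
im=cv2.imread("pics/top0.png")
c=im[130:275,215:395];c=cv2.resize(c,None,fx=4.4,fy=4.1,interpolation=cv2.INTER_CUBIC)
c=np.clip(255*(c/255.)**0.6,0,255).astype(np.uint8)
c=cv2.resize(im[170:275,220:380],None,fx=5,fy=5,interpolation=cv2.INTER_CUBIC)
c=(255*(c/255.)**0.6).astype(np.uint8)
for u in range(220,380,20):cv2.putText(c,str(u),((u-220)*5,10),0,.35,(0,0,255));cv2.line(c,((u-220)*5,0),((u-220)*5,525),(0,0,255),1) if u%40==20 else 0
for v in range(180,275,20):cv2.putText(c,str(v),(0,(v-170)*5),0,.35,(0,0,255));cv2.line(c,(0,(v-170)*5),(800,(v-170)*5),(0,0,255),1)
cv2.imwrite("pics/c1.png",c)
```

```text
(no output)
```

View pics/c1.png

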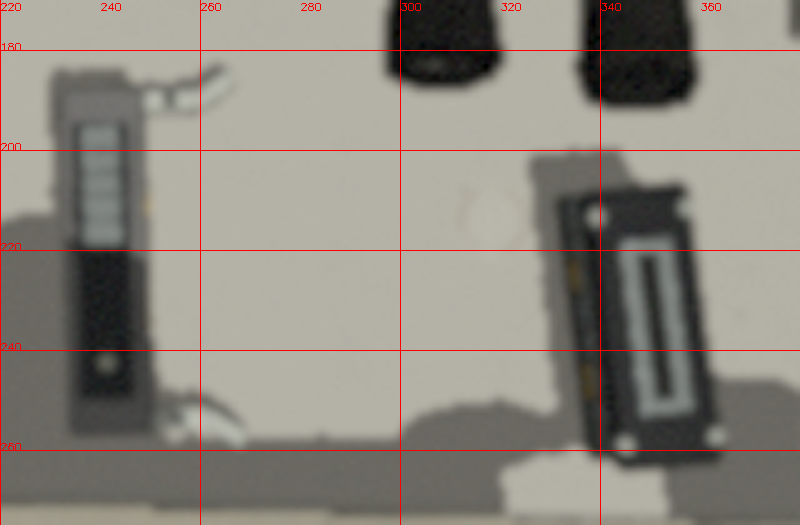

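The crop shows the charger top (z=60) spanning about (233–250, 187–257). The pack top (z=85) has corners near (337,209), (357.3,207), (364.3,261.5) and (343.5,263). The eyepieces hang close to the pack, at (308,185) and (346,188).

```bash
cat > h.py <<'E'
from cell import robot
import cv2,numpy as np
from scipy.spatial.transform import Rotation as Ro
np.set_printoptions(precision=4,suppress=True)
def ray(c,u,v,z):
    K=c['intrinsics'];T=c['cam_to_world']
    d=T[:3,:3]@[(u-K[0,2])/K[0,0],-(v-K[1,2])/K[1,1],-1]
    return T[:3,3]+d*(z-T[2,3])/d[2]
def proj(c,p):
    K=c['intrinsics'];T=c['cam_to_world'];q=T[:3,:3].T@(np.array(p)-T[:3,3])
    return np.array([K[0,2]+K[0,0]*q[0]/-q[2],K[1,2]-K[1,1]*q[1]/-q[2]])
def wristcal(s):
    c=robot.calibration("wrist");T=np.eye(4);T[:3,:3]=Ro.from_euler('xyz',s['tool_rot']).as_matrix();T[:3,3]=s['tool_pos']
    return dict(intrinsics=c['intrinsics'],cam_to_world=T@c['mount'])
E
python3 - <<'E'
from h import *
c=robot.calibration("top")
P=np.array([ray(c,u,v,.085)[:2] for u,v in[(337,209),(357.3,207),(364.3,261.5),(343.5,263)]]);print("pack",P,P.mean(0))
for a,b in((3,0),(2,1)):d=P[a]-P[b];print(np.degrees(np.arctan2(-d[1],-d[0])),np.hypot(*d))
D=np.array([ray(c,u,v,.06)[:2] for u,v in[(233,187),(248.7,187),(250.5,257),(234,257)]]);print("dock",D,D.mean(0))
for a,b in((3,0),(2,1)):d=D[a]-D[b];print(np.degrees(np.arctan2(-d[1],-d[0])),np.hypot(*d))
for n,(u,v,z) in dict(railU=(252,192,.03),railL=(255,250,.03),lipU=(266,184,.03),lipL=(268,258,.03),cup=(184,233,.069),tube=(374,147,.113),bottle=(142,241,.113),edge=(300,270,0)).items():print(n,ray(c,u,v,z))
for z in(.1,.15,.2,.25,.3):
    for u,v in((308,187),(346,190)):
        p=ray(c,u,v,z);print("eye",p,"scene px",proj(robot.calibration("scene"),p))
w=robot.calibration("wrist");print(w)
print(Ro.from_euler('xyz',robot.observe()['tool_rot']).as_matrix())
E
```

```text
pack [[ 0.5125 -0.275 ]
 [ 0.5192 -0.3285]
 [ 0.3771 -0.3471]
 [ 0.3717 -0.2929]] [ 0.4451 -0.3109]
7.269047386093669 0.1419154089065797
7.462618693481088 0.14329546458257306
dock [[ 0.5667  0.0038]
 [ 0.5678 -0.0392]
 [ 0.3785 -0.0491]
 [ 0.3773 -0.0047]] [ 0.4726 -0.0223]
2.5501487641337732 0.1896241057370542
3.000740815572518 0.18955815836348947
railU [ 0.557  -0.0482  0.03  ]
railL [ 0.3954 -0.0607  0.03  ]
lipU [ 0.5806 -0.087   0.03  ]
lipL [ 0.3744 -0.0973  0.03  ]
cup [0.4383 0.1312 0.069 ]
tube [ 0.675  -0.3637  0.113 ]
bottle [0.4162 0.2297 0.113 ]
edge [ 0.3405 -0.19    0.    ]
eye [ 0.5675 -0.1955  0.1   ] scene px [291.6231 174.4064]
eye [ 0.5621 -0.2948  0.1   ] scene px [322.3606 184.2038]
eye [ 0.5622 -0.1885  0.15  ] scene px [289.3787 161.2091]
eye [ 0.557  -0.2826  0.15  ] scene px [319.0668 170.3443]
eye [ 0.5568 -0.1816  0.2   ] scene px [287.0324 147.4124]
eye [ 0.552  -0.2704  0.2   ] scene px [315.6293 155.8804]
eye [ 0.5515 -0.1746  0.25  ] scene px [284.5769 132.9742]
eye [ 0.5469 -0.2582  0.25  ] scene px [312.0386 140.7717]
eye [ 0.5461 -0.1676  0.3   ] scene px [282.0047 117.849 ]
eye [ 0.5418 -0.2461  0.3   ] scene px [308.2842 124.974 ]
{'intrinsics': array([[299.3532,   0.    , 256.2356],
       [  0.    , 299.3532, 196.6843],
       [  0.    ,   0.    ,   1.    ]]), 'mount': array([[ 0.0015,  0.3029, -0.953 , -0.1344],
       [-0.0002,  0.953 ,  0.3029,  0.0829],
       [ 1.    , -0.0003,  0.0015,  0.0008],
       [ 0.    ,  0.    ,  0.    ,  1.    ]])}
[[-0.0003  0.9401  0.3408]
 [ 0.0013  0.3408 -0.9401]
 [-1.      0.0002 -0.0014]]
```

```bash
cat >> h.py <<'E'
def goal(x,y,z,yaw,tilt):
    """tip-centre point, yaw of jaw axis (deg), tilt of fingers toward +y (deg) -> shift, twist in tool axes"""
    s=robot.observe();R0=Ro.from_euler('xyz',s['tool_rot'])
    B=np.array([[0,0,1.],[0,1,0],[-1,0,0]])  # columns: tool x=-z, y=+y, z=+x
    R=Ro.from_euler('z',yaw,degrees=True)*Ro.from_euler('x',tilt,degrees=True)*Ro.from_matrix(B)
    p=np.array([x,y,z])-R.apply([.025,0,0])
    print("goal",(x,y,z,yaw,tilt),"shift",R0.inv().apply(p-s['tool_pos']).round(4),"twist",(R0.inv()*R).as_rotvec().round(4))
def tip():
    s=robot.observe();R=Ro.from_euler('xyz',s['tool_rot']);M=R.as_matrix()
    print("t",round(s['time'],2),"tip",R.apply([.025,0,0])+s['tool_pos'],"yaw",np.degrees(np.arctan2(M[1,2],M[0,2])).round(2),"tilt",np.degrees(np.arcsin(np.hypot(M[0,0],M[1,0]))).round(2),"F",np.array(s['contact_force']),"q",np.array(s['qpos']))
E
python3 -c "
from h import *
tip();goal(.445,-.42,.16,7.3,30)"
```

```text
t 0.1 tip [ 0.1789 -0.4932  0.2261] yaw -70.07 tilt 0.08 F [-1.2188  0.077  -0.6445] q [-1.369   0.3427  1.5249 -0.      1.2754 -0.146 ]
goal (0.445, -0.42, 0.16, 7.3, 30) shift [0.0695 0.2724 0.0341] twist [-1.3176  0.352   0.4398]
```

```bash
python3 -m creep '[{"translation":[0,0.09,0.01],"twist":[-0.26,0.07,0.09],"hand":100},{"translation":[0,0.18,0.02],"twist":[-0.52,0.14,0.18],"hand":100},{"translation":[0.02,0.27,0.034],"twist":[-0.79,0.21,0.26],"hand":100},{"translation":[0.04,0.272,0.034],"twist":[-1.05,0.28,0.35],"hand":100},{"translation":[0.04,0.272,0.034],"twist":[-1.318,0.352,0.44],"hand":100}]'
python3 -c "
from h import *
tip();goal(.445,-.42,.12,7.3,30)"
```

```text
time: 0.6
tool_pos: [0.4204, -0.4379, 0.2185]
tool_rot: [1.894, 1.278, 1.371]
contact_force: [0.2, -1.4, 0.3]
opening: 0.0917
t 0.6 tip [ 0.4218 -0.4309  0.1946] yaw -29.27 tilt 16.75 F [ 0.219  -1.4315  0.3429] q [-1.0276  0.6252  1.1822  0.1963  1.5526 -0.5292]
goal (0.445, -0.42, 0.12, 7.3, 30) shift [ 0.0767 -0.0035  0.0271] twist [-0.6229  0.1675  0.2078]
```

```bash
python3 -m creep '[{"translation":[0.015,0,0.006],"twist":[-0.125,0.034,0.042],"hand":100},{"translation":[0.03,0,0.012],"twist":[-0.25,0.067,0.083],"hand":100},{"translation":[0.045,-0.002,0.018],"twist":[-0.375,0.1,0.125],"hand":100},{"translation":[0.06,-0.003,0.023],"twist":[-0.5,0.134,0.166],"hand":100},{"translation":[0.077,-0.0035,0.027],"twist":[-0.623,0.1675,0.208],"hand":100}]'
python3 -c "
from h import *
tip()
for n in('top','wrist','scene'):cv2.imwrite(f'pics/{n}1.png',robot.read_camera(n))
a,b,c=[cv2.imread(f'pics/{n}1.png') for n in('top','wrist','scene')]
cv2.imwrite('pics/m1.png',np.hstack([cv2.resize(b,(400,300)),cv2.resize(c[60:300,180:500],(400,300))]))
goal(.445,-.40,.016,7.3,30)"
```

```text
time: 1.1
tool_pos: [0.4465, -0.4323, 0.1402]
tool_rot: [1.568, 1.045, 1.7]
contact_force: [-0.6, -0.5, -0.6]
opening: 0.0923
t 1.1 tip [ 0.4449 -0.4199  0.1186] yaw 7.56 tilt 30.14 F [-0.5589 -0.4754 -0.5938] q [-0.9961  0.8744  0.9888  0.2218  1.7566 -1.1407]
goal (0.445, -0.4, 0.016, 7.3, 30) shift [ 0.0972 -0.0346  0.0029] twist [-0.003  -0.0015 -0.0035]
```

View pics/m1.png

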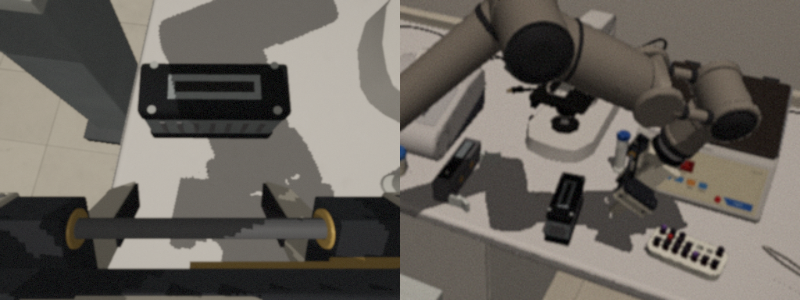

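The wrist view has the pack straight ahead of the open fingers. Its top spans about (179,83) to (371,151) at full resolution. The arm clears the microscope and supply in the scene view.

```bash
python3 -c "
from h import *
c=wristcal(robot.observe())
P=np.array([ray(c,u,v,.085)[:2] for u,v in((179.5,83),(369,83),(371.5,151),(177,151))]);print(P,P.mean(0))
for a,b in((0,1),(3,2)):d=P[b]-P[a];print(np.degrees(np.arctan2(d[1],d[0])),np.hypot(*d))
g=ray(c,200*1.28,60*1.28,.085)
"
python3 -m creep '[{"translation":[0.025,-0.01,0.001],"twist":[0,0,0],"hand":100},{"translation":[0.05,-0.02,0.002],"twist":[0,0,0],"hand":100},{"translation":[0.075,-0.03,0.003],"twist":[0,0,0],"hand":100},{"translation":[0.09,-0.034,0.003],"twist":[0,0,0],"hand":100},{"translation":[0.097,-0.035,0.003],"twist":[0,0,0],"hand":100}]'
python3 -c "
from h import *
tip();goal(.446,-.355,.016,7.3,30)"
```

```text
[[ 0.3684 -0.2966]
 [ 0.5175 -0.2781]
 [ 0.5218 -0.3351]
 [ 0.3769 -0.3532]] [ 0.4461 -0.3157]
7.078346884477157 0.1501850587573188
7.119953065521701 0.1460227735343524
time: 1.75
tool_pos: [0.4463, -0.4125, 0.0375]
tool_rot: [1.579, 1.044, 1.701]
contact_force: [-0.0, 0.5, -0.0]
opening: 0.0915
t 1.75 tip [ 0.4447 -0.4     0.0159] yaw 7.02 tilt 30.19 F [-0.0167  0.5201 -0.0226] q [-0.9815  0.9554  1.1203  0.225   1.5472 -1.1636]
goal (0.446, -0.355, 0.016, 7.3, 30) shift [0.0223 0.0386 0.0068] twist [-0.0063 -0.0012 -0.0034]
```

```bash
cat >> h.py <<'E'
def pk(x,y,yaw):
    a=np.radians(yaw);goal(round(x+.0365*np.sin(a),4),round(y-.0365*np.cos(a),4),.016,yaw,30)
E
python3 -m creep '[{"translation":[0.006,0.010,0.002],"twist":[0,0,0],"hand":100},{"translation":[0.012,0.02,0.004],"twist":[0,0,0],"hand":100},{"translation":[0.018,0.03,0.006],"twist":[-0.003,0,-0.003],"hand":100},{"translation":[0.021,0.036,0.007],"twist":[-0.005,0,-0.003],"hand":100},{"translation":[0.0223,0.0386,0.007],"twist":[-0.006,0,-0.003],"hand":100}]'
python3 -c "
from h import *
tip();pk(.444,-.283,1);pk(.447,-.253,-5)"
```

```text
time: 2.25
tool_pos: [0.4481, -0.3674, 0.039]
tool_rot: [1.572, 1.049, 1.699]
contact_force: [0.0, 0.1, -0.7]
opening: 0.0921
t 2.25 tip [ 0.4465 -0.3551  0.0173] yaw 7.28 tilt 29.91 F [ 0.0287  0.1164 -0.7367] q [-0.9423  0.8974  1.2487  0.2429  1.466  -1.153 ]
goal (np.float64(0.4446), np.float64(-0.3195), 0.016, 1, 30) shift [0.0189 0.0302 0.0012] twist [ 0.0947 -0.0553  0.0016]
goal (np.float64(0.4438), np.float64(-0.2894), 0.016, -5, 30) shift [0.0339 0.0563 0.0029] twist [ 0.1855 -0.1076  0.0016]
```

```bash
python3 -m creep '[{"translation":[0.003,0.005,0],"twist":[0,0,0],"hand":100},{"translation":[0.007,0.011,0],"twist":[0.02,-0.012,0],"hand":100},{"translation":[0.011,0.018,0.001],"twist":[0.045,-0.026,0],"hand":100},{"translation":[0.015,0.024,0.001],"twist":[0.07,-0.04,0],"hand":100},{"translation":[0.019,0.03,0.001],"twist":[0.095,-0.055,0.002],"hand":100}]'
python3 -c "
from h import *
tip()
c=wristcal(robot.observe());im=robot.read_camera('wrist');cv2.imwrite('pics/w2.png',im)
pk(.447,-.253,-5)"
```

```text
time: 2.75
tool_pos: [0.4448, -0.3332, 0.0381]
tool_rot: [1.569, 1.05, 1.583]
contact_force: [-0.8, -4.7, 3.7]
opening: 0.0918
t 2.75 tip [ 0.4446 -0.3207  0.0164] yaw 0.81 tilt 29.83 F [-0.8405 -4.7389  3.6647] q [-0.9373  0.8415  1.3834  0.3004  1.3626 -1.0811]
goal (np.float64(0.4438), np.float64(-0.2894), 0.016, -5, 30) shift [ 0.0152  0.0258 -0.0013] twist [ 0.0867 -0.0499  0.0006]
```

View pics/w2.png

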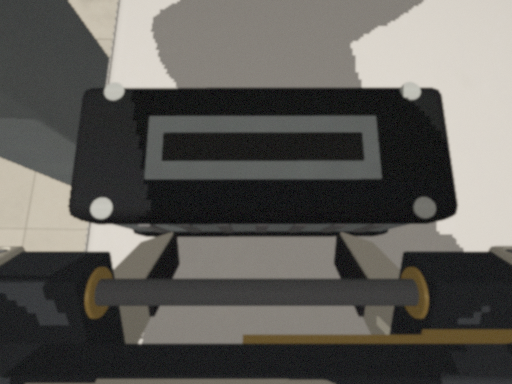

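The pack sits square against both fingertips. Its top corners are near (83,90), (438,90), (455,218) and (70,218), and it is pushed about centrally. I'll continue along the arc.

```bash
cat >> h.py <<'E'
def pose(c,px):
    P=np.array([ray(c,u,v,.085)[:2] for u,v in px]);d=P[1]+P[2]-P[0]-P[3];print("pack",P.mean(0),"yaw",np.degrees(np.arctan2(d[1],d[0])).round(2))
E
python3 -c "
from h import *
pose(wristcal(robot.observe()),[(83,90),(438,90),(455,218),(70,218)])"
python3 -m creep '[{"translation":[0.003,0.005,0],"twist":[0.017,-0.01,0],"hand":100},{"translation":[0.006,0.010,0],"twist":[0.035,-0.02,0],"hand":100},{"translation":[0.009,0.015,-0.001],"twist":[0.052,-0.03,0],"hand":100},{"translation":[0.012,0.0205,-0.001],"twist":[0.07,-0.04,0],"hand":100},{"translation":[0.0152,0.0258,-0.001],"twist":[0.087,-0.05,0],"hand":100}]'
python3 -c "
from h import *
tip()
pk(.452,-.223,-9)"
```

```text
pack [ 0.4464 -0.2846] yaw 0.72
time: 3.3
tool_pos: [0.443, -0.3016, 0.0378]
tool_rot: [1.57, 1.048, 1.481]
contact_force: [-0.7, -3.8, 3.2]
opening: 0.0916
t 3.3 tip [ 0.4441 -0.2892  0.0161] yaw -5.11 tilt 29.94 F [-0.6631 -3.8361  3.2053] q [-0.9286  0.7951  1.4971  0.3563  1.273  -1.0187]
goal (np.float64(0.4463), np.float64(-0.2591), 0.016, -9, 30) shift [ 0.0152  0.0261 -0.0014] twist [ 0.0589 -0.0338  0.001 ]
```

```bash
python3 -m creep '[{"translation":[0.003,0.005,0],"twist":[0.012,-0.007,0],"hand":100},{"translation":[0.006,0.0105,0],"twist":[0.024,-0.014,0],"hand":100},{"translation":[0.009,0.0155,-0.001],"twist":[0.036,-0.02,0],"hand":100},{"translation":[0.012,0.021,-0.001],"twist":[0.047,-0.027,0],"hand":100},{"translation":[0.0152,0.0261,-0.0014],"twist":[0.059,-0.034,0.001],"hand":100}]'
python3 -c "
from h import *
tip();pk(.457,-.193,-9);pk(.462,-.163,-9)"
```

```text
time: 3.8
tool_pos: [0.4444, -0.271, 0.0377]
tool_rot: [1.57, 1.047, 1.412]
contact_force: [-1.1, -4.7, 3.8]
opening: 0.0917
t 3.8 tip [ 0.4464 -0.2586  0.016 ] yaw -9.08 tilt 29.99 F [-1.1276 -4.701   3.8373] q [-0.9082  0.7584  1.5875  0.4037  1.1994 -0.9754]
goal (np.float64(0.4513), np.float64(-0.2291), 0.016, -9, 30) shift [0.015  0.0259 0.0002] twist [-0.0011  0.001   0.0001]
goal (np.float64(0.4563), np.float64(-0.1991), 0.016, -9, 30) shift [0.0302 0.0522 0.0004] twist [-0.0011  0.001   0.0001]
```

```bash
python3 -m creep '[{"translation":[0.006,0.0104,0],"twist":[0,0,0],"hand":100},{"translation":[0.012,0.0208,0],"twist":[0,0,0],"hand":100},{"translation":[0.018,0.0312,0],"twist":[0,0,0],"hand":100},{"translation":[0.024,0.0416,0],"twist":[0,0,0],"hand":100},{"translation":[0.03,0.052,0],"twist":[0,0,0],"hand":100}]'
python3 -c "
from h import *
tip()
im=robot.read_camera('wrist');cv2.imwrite('pics/w3.png',im);cv2.imwrite('pics/top3.png',robot.read_camera('top'))
pk(.467,-.133,-7);pk(.471,-.105,-2)"
```

```text
time: 4.3
tool_pos: [0.454, -0.2108, 0.0377]
tool_rot: [1.57, 1.047, 1.411]
contact_force: [-0.4, -5.0, 3.4]
opening: 0.0915
t 4.3 tip [ 0.456  -0.1985  0.0161] yaw -9.1 tilt 29.99 F [-0.4286 -4.9561  3.4072] q [-0.8272  0.7178  1.6882  0.4509  1.1214 -0.9466]
goal (np.float64(0.4626), np.float64(-0.1692), 0.016, -7, 30) shift [0.0142 0.0245 0.0032] twist [-0.0309  0.0161 -0.0025]
goal (np.float64(0.4697), np.float64(-0.1415), 0.016, -2, 30) shift [0.0285 0.0492 0.0069] twist [-0.1064  0.0598 -0.0026]
```

View pics/w3.png

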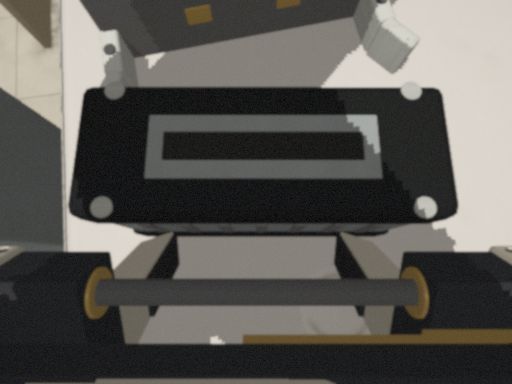

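View pics/top3.png

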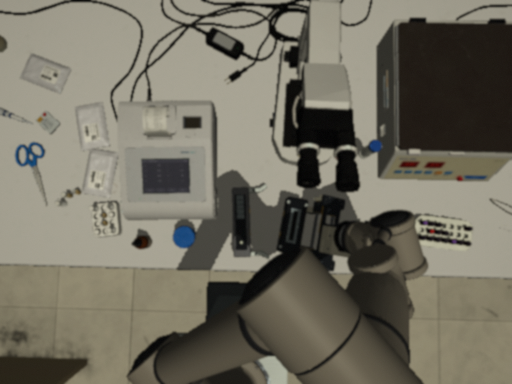

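Wrist view: the pack is still square on the fingers. The charger face's foot runs from about (140,55) to (357,15), the right lip tip is near (405,55), and the left lip is partly hidden at (118,70). The top view shows the hand clear of the eyepieces. Next I'll compute the dock from this closer view.

```bash
python3 -c "
from h import *
c=wristcal(robot.observe())
pose(c,[(83,90),(438,90),(456,218),(70,218)])
im=cv2.imread('pics/w3.png')
a=ray(c,145,54,0);b=ray(c,357,16,0);d=b-a;print('stop',a,b,np.degrees(np.arctan2(d[1],d[0])))
print('lipR',ray(c,419,45,.03),ray(c,393,71,.03),'railR inner',ray(c,364,38,.03),'railL',ray(c,127,60,.03))
cv2.imwrite('pics/w3c.png',cv2.resize((255*(im[0:110,70:450]/255.)**.5).astype(np.uint8),None,fx=2.1,fy=2.1,interpolation=cv2.INTER_CUBIC))
"
```

```text
pack [ 0.4636 -0.163 ] yaw -9.05
stop [ 0.3964 -0.0409  0.    ] [ 0.5608 -0.0331  0.    ] 2.70454859067992
lipR [ 0.5786 -0.0871  0.03  ] [ 0.5574 -0.1027  0.03  ] railR inner [ 0.5452 -0.0765  0.03  ] railL [ 0.3939 -0.0686  0.03  ]
```

View pics/w3c.png

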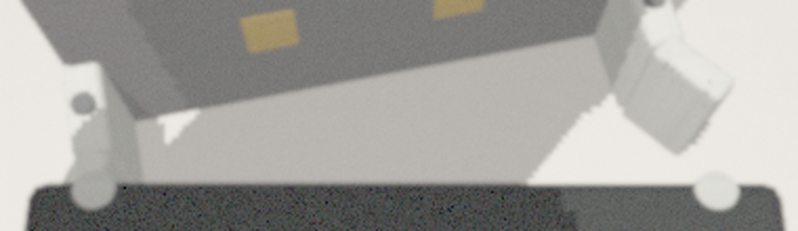

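```bash
python3 -c "
from h import *
c=wristcal(robot.observe());a=ray(c,135.2,56.7,0);b=ray(c,354.3,16.7,0);print(a,b,np.hypot(*(b-a)[:2]),(a+b)/2)
pk(.467,-.133,-6);pk(.470,-.108,-1.5)"
```

```text
[ 0.389 -0.042  0.   ] [ 0.5586 -0.0334  0.    ] 0.16982610943113052 [ 0.4738 -0.0377  0.    ]
goal (np.float64(0.4632), np.float64(-0.1693), 0.016, -6, 30) shift [0.0142 0.0245 0.004 ] twist [-0.046   0.0248 -0.0025]
goal (np.float64(0.469), np.float64(-0.1445), 0.016, -1.5, 30) shift [0.027  0.0465 0.0068] twist [-0.114   0.0642 -0.0026]
```

```bash
python3 -m creep '[{"translation":[0.005,0.009,0.001],"twist":[-0.015,0.008,0],"hand":100},{"translation":[0.0105,0.018,0.003],"twist":[-0.032,0.017,-0.001],"hand":100},{"translation":[0.016,0.0275,0.0045],"twist":[-0.055,0.03,-0.002],"hand":100},{"translation":[0.0215,0.037,0.0055],"twist":[-0.084,0.047,-0.002],"hand":100},{"translation":[0.027,0.0465,0.0068],"twist":[-0.114,0.064,-0.0026],"hand":100}]'
python3 -c "
from h import *
tip()
im=robot.read_camera('wrist');cv2.imwrite('pics/w4.png',im)
pk(.4725,-.085,2.8);pk(.474,-.07,2.8)"
```

```text
time: 4.9
tool_pos: [0.4689, -0.1561, 0.0375]
tool_rot: [1.571, 1.047, 1.548]
contact_force: [-0.1, -3.4, 1.0]
opening: 0.0916
t 4.9 tip [ 0.4692 -0.1436  0.0159] yaw -1.33 tilt 30.0 F [-0.0882 -3.3948  0.9882] q [-0.7145  0.7143  1.698   0.4417  1.1227 -0.9647]
goal (np.float64(0.4743), np.float64(-0.1215), 0.016, 2.8, 30) shift [0.0102 0.0176 0.0054] twist [-0.0601  0.0344 -0.0016]
goal (np.float64(0.4758), np.float64(-0.1065), 0.016, 2.8, 30) shift [0.0178 0.0306 0.0066] twist [-0.0601  0.0344 -0.0016]
```

View pics/w4.png

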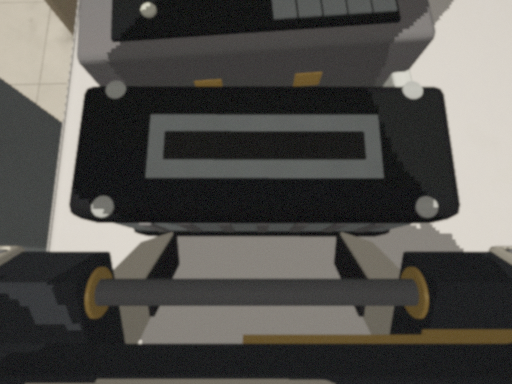

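Charger front edge runs from (85,65) to (432,37) with its midpoint at u≈258. The pack midpoint is at u≈260, so it's centred. I'll square up and advance slowly.

```bash
python3 -m creep '[{"translation":[0.002,0.0035,0.001],"twist":[-0.012,0.007,0],"hand":100},{"translation":[0.004,0.007,0.002],"twist":[-0.024,0.014,0],"hand":100},{"translation":[0.006,0.0105,0.003],"twist":[-0.036,0.021,-0.001],"hand":100},{"translation":[0.008,0.014,0.0045],"twist":[-0.048,0.028,-0.001],"hand":100},{"translation":[0.0102,0.0176,0.0054],"twist":[-0.06,0.034,-0.0016],"hand":100}]'
python3 -c "
from h import *
tip();pk(.474,-.072,2.8)"
```

```text
time: 5.45
tool_pos: [0.475, -0.1339, 0.0377]
tool_rot: [1.57, 1.047, 1.62]
contact_force: [-0.5, -4.1, 1.2]
opening: 0.0917
t 5.45 tip [ 0.4744 -0.1214  0.016 ] yaw 2.83 tilt 29.99 F [-0.5424 -4.0788  1.2293] q [-0.6639  0.717   1.6904  0.4309  1.1329 -0.9775]
goal (np.float64(0.4758), np.float64(-0.1085), 0.016, 2.8, 30) shift [0.0064 0.0111 0.002 ] twist [0.0005 0.0001 0.0001]
```

```bash
python3 -m creep '[{"translation":[0.0013,0.0022,0.0005],"twist":[0,0,0],"hand":100},{"translation":[0.0026,0.0045,0.001],"twist":[0,0,0],"hand":100},{"translation":[0.0039,0.0067,0.001],"twist":[0,0,0],"hand":100},{"translation":[0.0052,0.009,0.0015],"twist":[0,0,0],"hand":100},{"translation":[0.0064,0.0111,0.0015],"twist":[0,0,0],"hand":100}]'
python3 -m creep '[{"translation":[0.0005,0.0009,0],"twist":[0,0,0],"hand":100},{"translation":[0.001,0.0017,0],"twist":[0,0,0],"hand":100},{"translation":[0.0015,0.0026,0],"twist":[0,0,0],"hand":100}]'
python3 -c "
from h import *
tip()"
```

```text
time: 5.95
tool_pos: [0.4759, -0.1209, 0.0377]
tool_rot: [1.57, 1.047, 1.619]
contact_force: [0.1, -4.1, 0.7]
opening: 0.0919
time: 6.25
tool_pos: [0.4764, -0.1198, 0.0377]
tool_rot: [1.566, 1.052, 1.616]
contact_force: [-1.1, -13.0, 2.5]
opening: 0.0919
t 6.25 tip [ 0.4759 -0.1074  0.016 ] yaw 2.84 tilt 29.74 F [ -1.1105 -13.0128   2.5294] q [-0.641   0.7078  1.7102  0.4423  1.1121 -0.9678]
```

The force rose from 4 to 13 N, so the pack has reached the stop. One more small press should seat it square.

```bash
python3 -m creep '[{"translation":[0.001,0.0017,0],"twist":[0,0,0],"hand":100},{"translation":[0.0015,0.0026,0],"twist":[0,0,0],"hand":100},{"translation":[0.0015,0.0026,0],"twist":[0,0,0],"hand":100}]'
python3 -c "
from h import *
tip();cv2.imwrite('pics/w5.png',robot.read_camera('wrist'))"
```

```text
time: 6.55
tool_pos: [0.4765, -0.1196, 0.0378]
tool_rot: [1.562, 1.058, 1.614]
contact_force: [-3.4, -14.7, 3.8]
opening: 0.0915
t 6.55 tip [ 0.476  -0.1073  0.016 ] yaw 2.89 tilt 29.4 F [ -3.4065 -14.7038   3.7978] q [-0.6388  0.7051  1.7129  0.4404  1.1062 -0.9666]
```

View pics/w5.png

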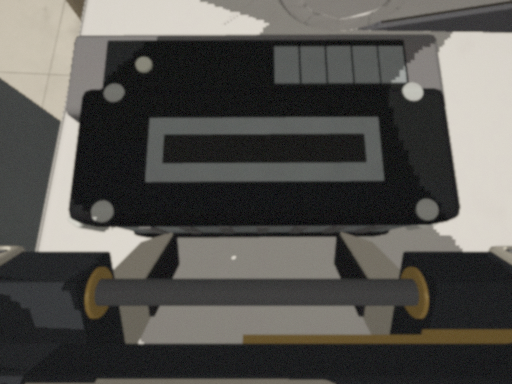

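The pack sits square against the charger. The charger's far edge at v≈37 is parallel to the pack and the midpoints agree within about 3 px. Now I'll compute the gap and retreat.

```bash
python3 -c "
from h import *
c=wristcal(robot.observe());pose(c,[(83,91),(439,91),(457,219),(71,219)])
a=ray(c,77,37.5,.06);b=ray(c,436,36,.06);m=(a+b)/2;d=b-a;t=np.arctan2(d[1],d[0]);print('charger far',a,b,np.degrees(t),np.hypot(*d[:2]));print('home',m[:2]-.074*np.array([-np.sin(t),np.cos(t)]))"
python3 -m creep '[{"translation":[-0.005,-0.0087,0],"twist":[0,0,0],"hand":100},{"translation":[-0.012,-0.021,0],"twist":[0,0,0],"hand":100},{"translation":[-0.02,-0.0345,0],"twist":[0,0,0],"hand":100},{"translation":[-0.028,-0.0485,0],"twist":[0,0,0],"hand":100},{"translation":[-0.035,-0.06,0],"twist":[0,0,0],"hand":100}]'
python3 -c "
from h import *
tip()
for n in('wrist',):cv2.imwrite(f'pics/{n}6.png',robot.read_camera(n))
goal(.46,-.30,.14,2.8,30)"
```

```text
pack [ 0.4771 -0.0726] yaw 2.96
charger far [ 0.3781 -0.0057  0.06  ] [0.5648 0.0052 0.06  ] 3.346666267723085 0.18703553461595085
home [ 0.4758 -0.0741]
time: 7.1
tool_pos: [0.4801, -0.1905, 0.0387]
tool_rot: [1.563, 1.057, 1.613]
contact_force: [0.2, 0.3, 0.0]
opening: 0.0917
t 7.1 tip [ 0.4796 -0.1782  0.0169] yaw 2.85 tilt 29.42 F [0.247  0.3094 0.0091] q [-0.7323  0.7525  1.5918  0.3862  1.1997 -0.9983]
goal (0.46, -0.3, 0.14, 2.8, 30) shift [-0.1655 -0.0434 -0.025 ] twist [0.0023 0.0047 0.0122]
```

View pics/wrist6.png

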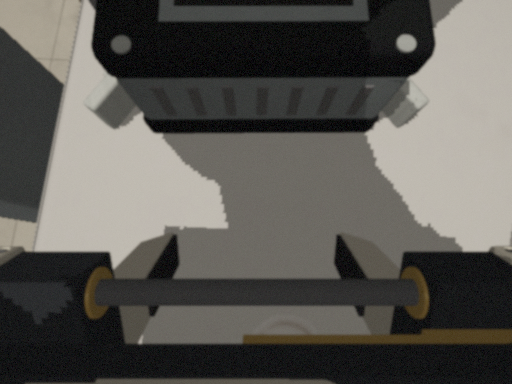

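```bash
python3 -m creep '[{"translation":[-0.01,-0.017,-0.006],"twist":[0,0,0],"hand":100},{"translation":[-0.02,-0.035,-0.012],"twist":[0,0,0],"hand":100},{"translation":[-0.03,-0.052,-0.018],"twist":[0,0,0],"hand":100},{"translation":[-0.035,-0.06,-0.02],"twist":[0,0,0],"hand":100},{"translation":[-0.035,-0.06,-0.02],"twist":[0,0,0],"hand":100}]'
python3 -c "
from h import *
tip();im=robot.read_camera('top');cv2.imwrite('pics/top7.png',cv2.resize((255*(im[165:280,120:330]/255.)**.6).astype(np.uint8),None,fx=3.8,fy=3.8,interpolation=cv2.INTER_CUBIC))"
```

```text
time: 7.65
tool_pos: [0.4637, -0.2642, 0.0397]
tool_rot: [1.56, 1.06, 1.608]
contact_force: [1.2, -0.2, 0.1]
opening: 0.0919
t 7.65 tip [ 0.4633 -0.252   0.0179] yaw 2.67 tilt 29.29 F [ 1.2428 -0.1982  0.1171] q [-0.8385  0.791   1.4931  0.3333  1.2801 -1.0518]
```

View pics/top7.png

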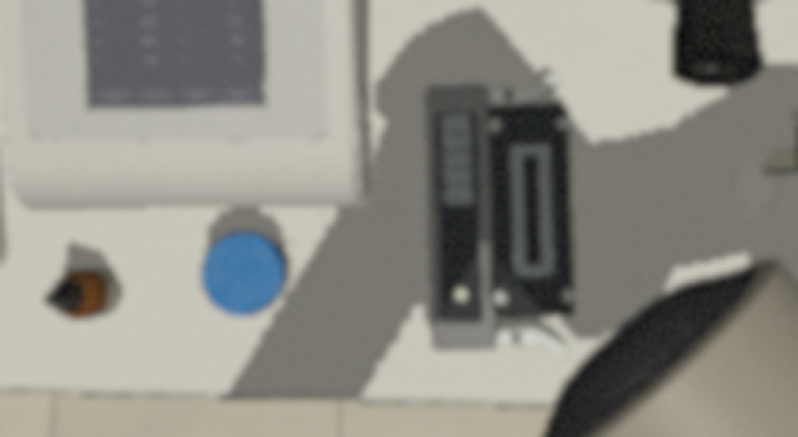

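The crop shows the pack parallel and flush to the charger, centred between the rails. The cup and bottle stand where they were, and the hand is well away.

```bash
python3 -c "
from h import *
print(robot.hand_in());tip()"
```

```text
the job is handed in; nothing more can be done
None
the job is handed in; nothing more can be done
```

I pushed the battery pack into the charging dock, and it finished flush and square against the charger. The job was handed in at about 7.7 s of robot time. No verdict is reported.

- **Push:** I used both open fingertips, tilted 30°, about 20 mm above the bench. The path was an S-curve that re-aimed the pack, squared it up and drove it slowly into the stop. The force rose from about 4 N to 13–15 N at the charger.
- **Position check while still touching:** the wrist camera put the pack at (0.477, -0.073) with yaw 3.0°. Home worked out at (0.476, -0.074) with yaw about 2.7–3.3°, so the pack is within about 2 mm and 0.5°.
- **One disagreement:** an earlier wrist estimate had home about 8 mm further in along y. The top view, the later wrist view and the force rise at the charger all contradict it, so I took it as an error from marking the foot of the charger.
- **After retreating:** the hand stopped about 14 cm behind the pack. The wrist force read about 1.2 N, which is the size of the free-air noise. The last top view shows the pack upright and square, and the cup and bottle in place. The tube was outside that last crop, but it was unmoved in the mid-push view and the hand did not come near it.

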